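# Bin a spent ink cartridge and ease the sprung lid shut

## Task

Swing up the lid of the grey steel waste bin until it stays open by itself, put the spent ink cartridge into the bin, then bring the lid back over and ease it down by its pull bar until it is fully shut: the hinge is sprung, so never let the lid slam. Leave the tape roll, the squeegee and the spray bottle where they are.

Things in the scene. Friction and masses are not known exactly. Their poses are not given: they have to be found in the camera images.
- bin: Grey steel waste bin screwed to the bench: open box 170 mm front to back (its x), 230 mm wide (its y), rim 110 mm high, walls 4 mm, with a sprung lid. Origin at the centre of its underside, z up. Its front, with the lid's pull bar, faces its own -x, which looks to the robot's right (world -y) within 0.35 rad; the lid is hinged along the back (+x) rim, a spring strut outside its -y wall.
- lid_hinge (a point): Middle of the lid's hinge line, fixed on the bin at 88 mm along the bin's +x and 115 mm up; the hinge line runs along the bin's y. Same axes as the bin.
- lid (a joint): Lid angle, rad: 0 shut flat on the rim (as at the start), 1.7 standing open at its stop. Over-centre spring hinge: below about 1.1 spring and weight pull the lid shut (4 N felt at the bar near shut, falling to nothing at 1.1) and it slams if let go; above 1.1 the spring holds it open at the stop (2 N at the bar to pull it off). Lid plate 182 mm front to back, 244 mm wide, 4 mm thick.
- lid_bar (a point): Centre of the lid's round steel pull bar: 12 mm thick, parallel to the hinge line, free for 100 mm between its two arms. In the lid it lies 210 mm from the hinge line towards the front and 34 mm above the lid's plane. Lid shut: 149 mm above the bench, 28 mm ahead of the plate's front edge. Lid open: 319 mm up, 60 mm behind the hinge. Turns with the lid; at 0 its axes are the bin's.
- cartridge_mid (a point): Centre of the spent ink cartridge, half-way up: a black plastic block with white side labels, 30 mm thick (its x), 120 mm long (its y), 62 mm high, standing on its 30 x 120 mm base on the bench, about 160 g. The top is 8 mm lower over the last 28 mm at its +y end. It goes into the bin most easily with its length along the bin's y.
- tape_roll: Bystander: roll of paper tape lying flat, 110 mm across, 48 mm high. Origin at the centre of its underside.
- squeegee: Bystander: flat grey plastic squeegee with a black felt edge, 75 x 100 mm, 12 mm high. Origin at the centre of its underside.
- spray_bottle: Bystander: white spray bottle with a blue trigger head, 72 mm across, 198 mm high, standing. Origin at the centre of its underside.
Not all that is in view belongs to the job. Of the things shaped like the part that bears cartridge_mid, the black one is meant.

How it is judged:
By the outcome, as a careful person would: the job done as asked, in the order asked, and still so for the second after the job is handed in, with the robot touching nothing.
It also fails if it takes over 67 s, if anything falls off the work surface, if the arm or the gripper's body presses on something with over 40 N, if the wrist force passes 120 N, or if a joint passes its speed limit or range.

## Robot

A 7-joint arm with a two-finger parallel gripper is mounted at the origin on the work surface. World frame = base frame: x ahead of the robot, y to its left, z up, the work surface at z = 0. Lengths are in mm, angles in degrees, forces in N, time in s.
With the tool pointing down it reaches from about 425 to 975 mm from the base axis. Payload 16.7 kg.
Tool frame: the origin (TCP) lies at the very end of the fingers, on their centre line; the grasp point (between the pads) lies 19 mm behind it; z points along the fingers, y is the line along which they close (so a half turn about z gives the same grasp; the last joint's range is limited). The gripper opens to 85 mm and grips with 20 to 120 N. Pads are 22 mm wide; open, the fingers measure 114 mm over their backs; the gripper's body (76 mm by 85 mm) begins 54 mm behind the grasp point. The pads swing forward as they close: fully open they stand 13 mm farther back than shut.
Start: joints at [63.455, 24.414, 4.234, 92.017, -1.954, 63.644, -3.845], TCP at [208.324, -642.01, 231.302] pointing down, gripper open.
Joint ranges: [-163.25, 163.25], [-28.42, 122.38], [-70.27, 78.77], [12.13, 141.07], [-58.53, 238.53], [9.26, 117.41], [-156.51, 156.51]. Speed limits (degrees/s): [108.29, 108.29, 136.94, 136.94, 172.46, 172.46, 172.46].

## Interface

Orientations are given as [roll, pitch, yaw] about the fixed x, y, z axes, in that order (R = Rz(yaw) Ry(pitch) Rx(roll)).
In Python, from bench import read_state, vision, env, masks_of, pinpoint gives the robot as it stands. The module is installed in compiled form; this text tells all that it offers.
- The arm moves only by the tool arm_command, never from a script. Its argument "steps" is a list of rows, each a list of 7 numbers: the turn, a rotation vector about the tool's x, y, z in units of 8 degrees (1.0 is 8 degrees), then the shift along the tool's x, y, z in units of 50 mm (1.0 is 50 mm), then the finger opening in mm, from 0 to 85.4. A call has 1 to 5 rows; each row is the pose to reach, as a shift and turn from the pose commanded when the call began, along the tool's axes at that moment; what a row does not reach only later rows make up. A row lasts 1/8 s, in which the tool goes at most 62.5 mm and 10.7 degrees, less where a joint would pass 70% of its speed; a pose out of reach is approached as far as the arm can. A call with a gripper value outside its range is refused whole. The fingers move at their own pace and stop on an object; the grip force is fixed at half the most. Time passes only in rows, so rows that repeat a pose let the fingers close. It gives the time, the measured TCP pose, the force, the opening and the grip force at its end, in the units of the state.
- read_state(): the state, without advancing time (a new reading comes with each control period).
- vision.get_image(name): name is "scene" or "top"; returns a dict with "color" (400x640x3 uint8, red, green, blue), "camera_matrix" (3x3 intrinsics, pixels), "rvec" (rotation vector, rad) and "tvec" (3), from world to camera coordinates, as OpenCV has them. Camera axes: x right, y down, z forward; pixel columns grow to the right and rows downward; lengths in mm; the calibration is good to about 2 mm. A picture is of the moment at which its call begins. There is no depth.
- env.sign_off(): hands the job in; it is judged then, once.
Trained networks look in a picture, given as the dict that the camera call returned (one of the last four; its "shot" number tells which), for a name from the list of things; names that differ only in an ending like _2 or _b are one class to them, and where a whole thing is asked for, a point or a joint stands for the part that bears it (a point fixed in the world has none). Each returns a list of dicts, best first, with "p" (0 to 1); they miss things now and then, are a little off and sometimes report something else, mostly with a low value. They report only what shows in the picture. A call takes as long as a camera call. They do not tell look-alikes from the thing itself.
- masks_of(picture, label): "region" (400x640 bool, what is visible of it) and "position" ([column, row] in pixels, amid what is visible of it).
- pinpoint(picture, label): "position" ([column, row] in pixels: a listed point, or the origin of a listed thing).
The state is a dict: "time": time; "q": joint angles; "joint_velocities": joint speeds; "joint_efforts": joint torques, N m; "eef_pos": TCP position; "eef_rot": TCP orientation; "wrist_force": force on the tool from outside, world axes, zero at the start; "moment": the same for the moment, N m; "opening": finger opening in mm; "gripper_force": force on a finger pad.
Only numpy, scipy, OpenCV 4.12 (cv2) and the standard library are available. Lean on these libraries where they do the work, as an engineer would, in place of code of your own. Each camera call takes 0.05 s, during which the arm holds its last target. There are 200 camera calls.

## Working session

There is one attempt and no reset: what is moved stays moved. The work goes in short steps, Python scripts to look and compute and a tool call to move; the robot and the scene stay as the last step left them, time stands still between calls to the robot, and variables do not carry over. Pictures are saved under pics/ and viewed, at most 11 in all, crops included, and the job is handed in when it is done.

Besides the shell and the picture viewer there is one more tool, called after "Call:" as a command line: name --pt "numbers of a row" for each row, then --argument value for the rest. arm_command: Moves the arm, as the interface text tells. Its arguments: {"type":"object","properties":{"steps":{"type":"array"}},"required":["steps"]}

```bash
mkdir -p pics
cat > h.py <<'E'
import numpy as np, cv2
from bench import read_state, vision, env, masks_of, pinpoint
from scipy.spatial.transform import Rotation as R
def snap(n,f=None):
    p=vision.get_image(n)
    if f: cv2.imwrite('pics/'+f,cv2.cvtColor(p['color'],cv2.COLOR_RGB2BGR))
    return p
def ray(p,uv):
    Rm=cv2.Rodrigues(np.array(p['rvec'],float))[0]; t=np.array(p['tvec'],float).ravel()
    d=Rm.T@np.linalg.inv(p['camera_matrix'])@np.array([uv[0],uv[1],1.]); return -Rm.T@t,d
def onz(p,uv,z):
    c,d=ray(p,uv); return c+d*(z-c[2])/d[2]
def proj(p,X):
    return cv2.projectPoints(np.array(X,float).reshape(-1,3),np.array(p['rvec'],float),np.array(p['tvec'],float),p['camera_matrix'],None)[0].reshape(-1,2)
def tri(a,ua,b,ub):
    c1,d1=ray(a,ua);c2,d2=ray(b,ub);d1/=np.linalg.norm(d1);d2/=np.linalg.norm(d2)
    s=np.linalg.lstsq(np.c_[d1,-d2],c2-c1,rcond=None)[0];x,y=c1+s[0]*d1,c2+s[1]*d2
    return (x+y)/2,np.linalg.norm(x-y)
def st():
    s=read_state(); print({k:np.round(s[k],2).tolist() for k in ('time','q','eef_pos','eef_rot','wrist_force','opening','gripper_force')})
    return s
E
python3 - <<'E'
from h import *
st()
a=snap('scene','s0.png');b=snap('top','t0.png')
for n in ['bin','lid_hinge','lid_bar','cartridge_mid','tape_roll','squeegee','spray_bottle']:
    for k,p in (('s',a),('t',b)):
        print(n,k,[(round(d['p'],2),np.round(d['position']).tolist()) for d in pinpoint(p,n)[:4]])
E
```

```text
{'time': 0.0, 'q': [63.45, 24.45, 4.23, 92.05, -1.95, 63.64, -3.84], 'eef_pos': [208.21, -641.64, 230.6], 'eef_rot': [-179.93, 0.01, 17.98], 'wrist_force': [-0.31, -0.07, -0.03], 'opening': 85.5, 'gripper_force': 0.0}
bin s [(0.69, [336.0, 211.0])]
bin t [(0.6, [298.0, 203.0])]
lid_hinge s [(0.73, [357.0, 185.0])]
lid_hinge t [(0.61, [268.0, 200.0])]
lid_bar s [(0.63, [302.0, 191.0]), (0.62, [423.0, 187.0])]
lid_bar t [(0.89, [329.0, 203.0])]
cartridge_mid s [(0.89, [206.0, 191.0]), (0.82, [243.0, 209.0]), (0.68, [268.0, 176.0]), (0.65, [166.0, 215.0])]
cartridge_mid t [(0.91, [450.0, 248.0]), (0.87, [378.0, 229.0]), (0.73, [407.0, 268.0]), (0.6, [345.0, 265.0])]
tape_roll s [(0.57, [292.0, 274.0])]
tape_roll t [(0.95, [356.0, 154.0])]
squeegee s [(0.87, [421.0, 188.0])]
squeegee t [(0.66, [201.0, 204.0])]
spray_bottle s [(0.65, [182.0, 256.0])]
spray_bottle t [(0.62, [356.0, 154.0])]
```

View pics/s0.png

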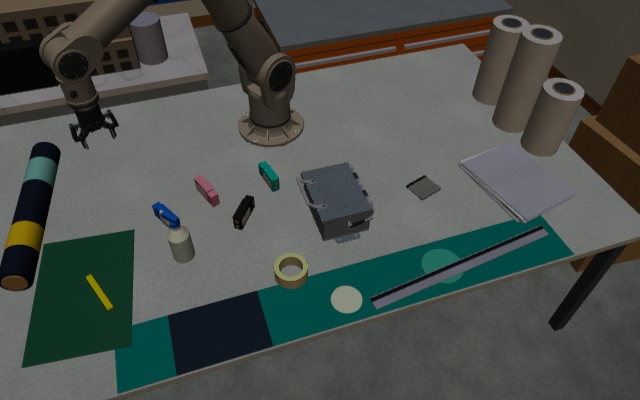

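View pics/t0.png

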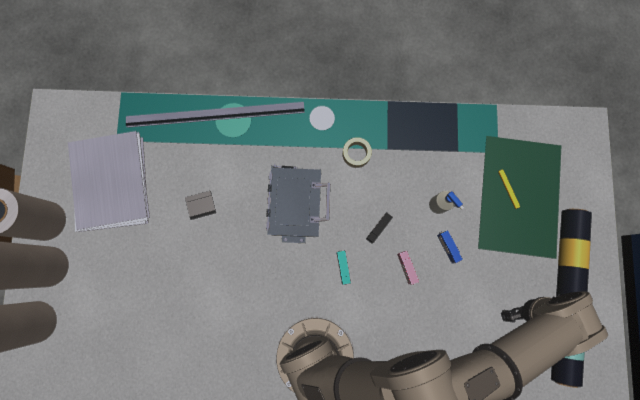

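The four cartridge-shaped items are: black at scene (243,212) / top (379,228), blue at (166,215) / (450,248), pink at (206,191) / (408,268) and teal at (268,176) / (344,267). The black one fits the description. The bin is at top (297,203), with its bar on the right at (329,203).

```bash
cat > m.py <<'E'
from h import *
a=snap('scene');b=snap('top')
c=cv2.resize(b['color'][140:300,250:420],(680,640)[:2],interpolation=cv2.INTER_CUBIC)[:600]
c2=cv2.resize(a['color'][150:250,225:385],(800,500),interpolation=cv2.INTER_CUBIC)
cv2.imwrite('pics/ct.png',c[...,::-1]);cv2.imwrite('pics/cs.png',c2[...,::-1])
for lab,z in (('cartridge_mid',62),('lid',117)):
    for d in masks_of(b,lab):
        m=d['region']; u=d['position']
        col=b['color'][m].mean(0)
        pts=np.array(np.nonzero(m))[::-1].T
        w=np.array([onz(b,q,z)[:2] for q in pts]).astype(np.float32)
        print(lab,round(d['p'],2),np.round(u),np.round(col),len(pts),cv2.minAreaRect(w))
B,e=tri(a,[302,191],b,[329,203]);print('bar',B,e)
H,e=tri(a,[357,185],b,[268,200]);print('hinge',H,e)
C,e=tri(a,[243,209],b,[378,229]);print('cart',C,e)
for n in ['bin','lid_hinge','lid_bar','cartridge_mid']:
    for p in (a,b): print(n,[np.round(d['position'],1).tolist() for d in pinpoint(p,n)])
E
python3 m.py
```

```text
cartridge_mid 0.83 [451. 250.] [ 58.  80. 133.] 400 ((408.6791687011719, -485.39532470703125), (122.18907165527344, 45.45265197753906), 26.21477508544922)
cartridge_mid 0.77 [403. 269.] [151. 118. 134.] 371 ((329.2561950683594, -330.2004089355469), (121.88072967529297, 43.429107666015625), 19.677892684936523)
cartridge_mid 0.73 [378. 233.] [54. 54. 54.] 277 ((470.65814208984375, -226.09674072265625), (31.272661209106445, 124.69771575927734), 52.7059211730957)
cartridge_mid 0.65 [344. 266.] [ 70. 157. 150.] 304 ((324.1075439453125, -97.49626922607422), (120.13418579101562, 33.247657775878906), 11.540090560913086)
lid 0.8 [295. 201.] [ 95. 100. 109.] 3676 ((551.151123046875, 66.88818359375), (219.4654998779297, 252.47718811035156), 89.03986358642578)
lid 0.48 [378. 229.] [61. 60. 60.] 313 ((467.0553894042969, -218.7568359375), (35.413658142089844, 121.83987426757812), 53.94050979614258)
bar [546.80664343 -34.50843211 142.37943253] 7.507762789630109
hinge [553.15215903 175.61284318 111.42546085] 9.772425443012022
cart [ 469.03661045 -227.45768305   35.4375998 ] 1.387012087208495
bin [[333.8, 213.7]]
bin [[297.7, 202.7]]
lid_hinge [[359.5, 185.3]]
lid_hinge [[267.1, 199.6]]
lid_bar [[421.7, 188.6]]
lid_bar [[326.9, 201.7]]
cartridge_mid [[242.4, 212.1], [207.7, 188.0], [265.8, 171.7], [165.8, 217.4]]
cartridge_mid [[343.5, 264.1], [451.3, 248.7], [405.4, 267.0], [375.9, 230.5]]
```

View pics/ct.png

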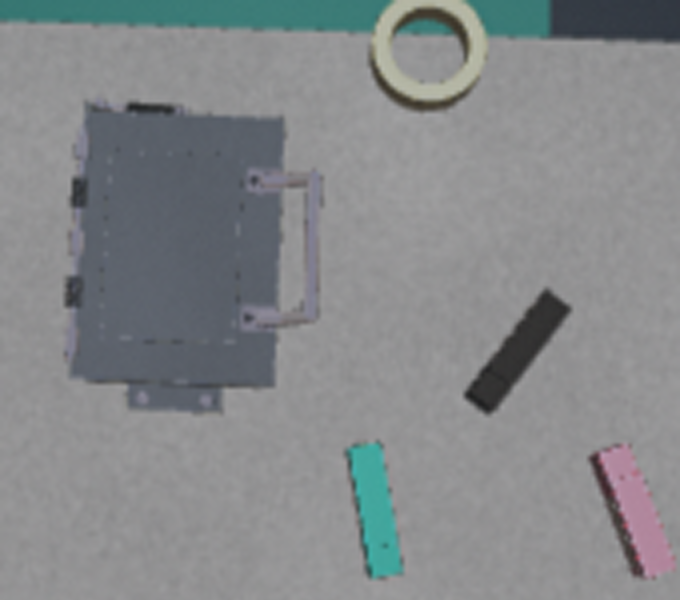

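View pics/cs.png

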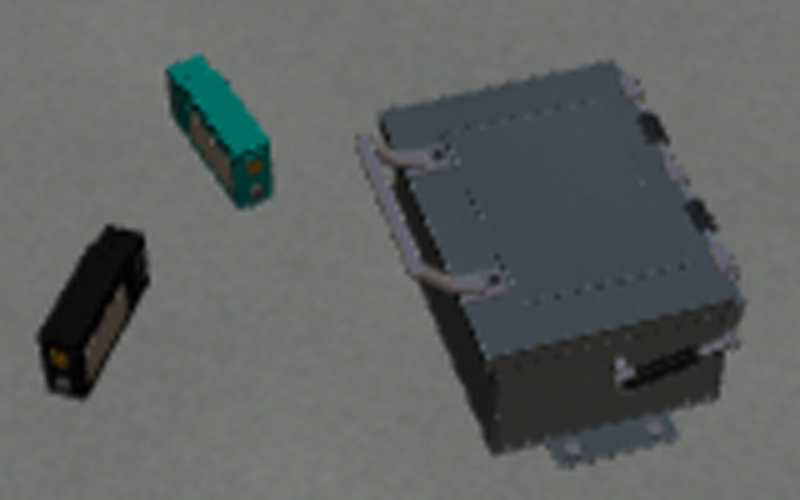

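The crops show the black cartridge in the top crop from (560,297) to (478,405), with its stepped end at the lower left. The lid corners are at (85,103), (284,117), (275,386) and (72,377), and the bar ends at (318,172) and (312,320).

```bash
cat > n.py <<'E'
from h import *
a=snap('scene');b=snap('top')
T=lambda u,v:[250+u/4-.4,140+v/4-.4]
S=lambda u,v:[225+u/5-.4,150+v/5-.4]
from scipy.optimize import least_squares
# bin fit: lid corners & bar ends: unknown x,y,yaw
xf,xb=88-182,88
L=[[xb,-122,119],[xf,-122,119],[xf,122,119],[xb,122,119],[88-210,-56,149],[88-210,56,149]]
L=np.array(L,float)
ut=np.array([T(85,103),T(284,117),T(275,386),T(72,377),T(315,172),T(311,320)])
us=np.array([S(735,298),S(492,358),S(382,112),S(612,63),S(415,272),S(364,140)])
def W(v): return np.c_[L[:,:2]@R.from_euler('z',v[2]).as_matrix()[:2,:2].T+v[:2],L[:,2]]
for nm,(f) in dict(t=lambda v:(proj(b,W(v))-ut).ravel(),s=lambda v:(proj(a,W(v))-us).ravel(),both=lambda v:np.r_[(proj(b,W(v))-ut).ravel(),(proj(a,W(v))-us).ravel()]).items():
    r=least_squares(f,[550,80,1.5],loss='soft_l1',x_scale=[10,10,.1]);print(nm,r.x,np.degrees(r.x[2]),np.round(r.fun,1).tolist(),'bar',W(r.x)[4:].mean(0))
c=[onz(b,T(*q),z)[:2] for q,z in (((550,289),62),((571,307),62),((487,414),54),((465,396),54))]
print(np.round(c),np.mean(c,0))
d=(c[0]+c[1]-c[2]-c[3]);print('+y dir',np.degrees(np.arctan2(-d[1],-d[0])),np.linalg.norm(d)/2)
E
python3 n.py
```

```text
t [553.83184304  88.27952486   1.56062937] 89.41747621154553 [-0.0, 1.1, 0.5, -0.4, 0.1, -0.3, -0.7, -0.0, 0.1, 2.5, -0.1, -3.0] bar [552.59149553 -33.71416981 149.        ]
s [557.47800216  90.23874714   1.55962933] 89.36017833188232 [1.5, -0.2, -1.3, 0.4, -0.9, 0.0, 0.6, -0.6, -0.2, -0.9, 0.3, 2.6] bar [556.11565711 -31.75364613 149.        ]
both [555.59589084  89.16127732   1.56008243] 89.38613881190321 [-0.2, 0.6, 0.3, -0.8, -0.1, -0.8, -0.9, -0.6, -0.1, 2.0, -0.3, -3.5, 1.0, -0.6, -1.8, 0.0, -1.3, -0.3, 0.1, -0.9, -0.6, -1.2, -0.1, 2.3] bar [554.28882018 -32.8317207  149.        ]
[[ 531. -256.]
 [ 515. -276.]
 [ 415. -200.]
 [ 431. -180.]] [ 472.94422073 -228.03371797]
+y dir 142.809005571692 126.18805956021754
```

Call:
arm_command --pt "0 0 0 0.5 -0.45 0 85" --pt "0 0 0 1.3 -1.2 0 85" --pt "0 0 0 2.1 -1.95 0 85" --pt "0 0 0 2.9 -2.7 0 85" --pt "0 0 0 3.6 -3.3 0 85"

```text
time: 2.12
eef_pos: [329.5, -427.6, 231.6]
eef_rot: [180.0, -0.0, 18.0]
wrist_force: [0.7, -1.3, 0.1]
opening: 85.1
gripper_force: 0.0
```

Call:
arm_command --pt "0 0 0 0.8 -0.75 0 85" --pt "0 0 0 1.6 -1.5 0 85" --pt "0 0 0 2.4 -2.25 0 85" --pt "0 0 0 3.2 -3.0 0 85" --pt "0 0 0 3.9 -3.6 0 85"

```text
time: 2.75
eef_pos: [459.4, -196.2, 231.7]
eef_rot: [180.0, -0.0, 18.0]
wrist_force: [0.4, -0.8, 1.0]
opening: 85.0
gripper_force: 0.0
```

```bash
cat >> h.py <<'E'
def go(pos,rpy):
    s=read_state(); R0=R.from_euler('xyz',s['eef_rot'],degrees=True); R1=R.from_euler('xyz',rpy,degrees=True)
    print('turn',np.round(np.degrees((R0.inv()*R1).as_rotvec())/8,3),'shift',np.round(R0.inv().apply(np.array(pos)-s['eef_pos'])/50,3))
E
python3 - <<'E'
from h import *
go([554,-33,225],[180,0,-.6])
E
```

```text
turn [ 2.000e-03 -5.000e-03  2.328e+00] shift [ 2.809 -2.518  0.135]
```

Call:
arm_command --pt "0 0 0.6 0.8 -0.7 0 60" --pt "0 0 1.3 1.6 -1.4 0 60" --pt "0 0 2.0 2.3 -2.0 0 60" --pt "0 0 2.33 2.7 -2.4 0.1 60" --pt "0 0 2.33 2.8 -2.5 0.14 60"

```text
time: 3.38
eef_pos: [553.6, -34.1, 224.1]
eef_rot: [-180.0, 0.0, -0.5]
wrist_force: [0.2, -0.3, -0.6]
opening: 59.8
gripper_force: 0.0
```

Run:
```python
from h import *
s=st()
a=snap('scene');b=snap('top')
# where TCP and predicted bar project, for calibration check
P=[s['eef_pos'],[554,-33,149],[502,-33,149],[606,-33,149]]
for p in (a,b): print(np.round(proj(p,P),1).tolist())
A=proj(a,P);B=proj(b,P)
ia=a['color'].copy(); ib=b['color'].copy()
f=6
def crop(i,u0,v0,w,h,pts):
    c=cv2.resize(i[v0:v0+h,u0:u0+w],None,fx=f,fy=f,interpolation=cv2.INTER_CUBIC)
    for q in pts: cv2.circle(c,tuple(int(round((x-o+.5)*f)) for x,o in zip(q,(u0,v0))),3,(255,0,0),-1)
    return c
c=np.hstack([crop(ia,265,130,66,98,A),crop(ib,290,150,66,98,B)])
cv2.imwrite('pics/g.png',c[...,::-1]);print(c.shape)
```

```text
{'time': 3.38, 'q': [11.61, 14.6, -17.33, 107.14, 4.99, 59.0, -98.28], 'eef_pos': [553.58, -34.13, 224.06], 'eef_rot': [-179.97, 0.01, -0.52], 'wrist_force': [0.19, -0.34, -0.61], 'opening': 59.81, 'gripper_force': 0.0}
[[301.3, 175.2], [301.9, 191.1], [297.4, 180.7], [306.7, 201.9]]
[[328.6, 197.0], [327.7, 200.4], [327.3, 215.0], [328.0, 185.8]]
(588, 792, 3)
```

View pics/g.png

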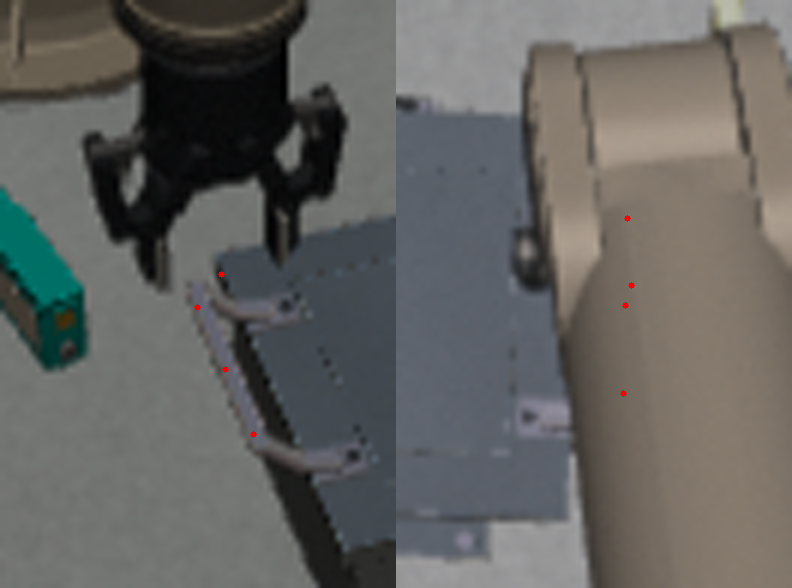

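The scene crop shows the predicted bar line (197,307)–(253,434) lying on the bar, with the fingertips straddling it. Descending to grip.

Call:
arm_command --pt "0 0 0 0 0 0.6 45" --pt "0 0 0 0 0 1.2 45" --pt "0 0 0 0 0 1.6 45" --pt "0 0 0 0 0 1.84 45" --pt "0 0 0 0 0 1.84 45"

```text
time: 4.1
eef_pos: [552.7, -36.8, 132.1]
eef_rot: [180.0, 0.1, -0.7]
wrist_force: [-0.8, 0.5, 0.7]
opening: 45.2
gripper_force: 0.0
```

Call:
arm_command --pt "0 0 0 0 0 0 8" --pt "0 0 0 0 0 0 8" --pt "0 0 0 0 0 0 8" --pt "0 0 0 0 0 0 8" --pt "0 0 0 0 0 0 8"

```text
time: 4.72
eef_pos: [553.8, -29.2, 133.8]
eef_rot: [-179.6, -0.1, -0.3]
wrist_force: [-4.6, 34.7, 8.9]
opening: 9.7
gripper_force: 58.5
```

Call:
arm_command --pt "0 0 0 0 -0.06 0 8" --pt "0 0 0 0 -0.12 0 8" --pt "0 0 0 0 -0.12 0 8"

```text
time: 5.1
eef_pos: [553.7, -28.9, 133.8]
eef_rot: [-180.0, -0.1, -0.6]
wrist_force: [-4.7, 5.5, 9.3]
opening: 10.0
gripper_force: 59.0
```

Run:
```python
from h import *
st();a=snap('scene');st()
cv2.imwrite('pics/g2.png',cv2.resize(a['color'][130:240,265:365],None,fx=5,fy=5,interpolation=cv2.INTER_CUBIC)[...,::-1])
```

```text
{'time': 5.1, 'q': [10.22, 20.48, -16.79, 111.99, 7.72, 48.49, -101.28], 'eef_pos': [553.75, -28.94, 133.82], 'eef_rot': [-179.96, -0.1, -0.6], 'wrist_force': [-4.74, 5.52, 9.3], 'opening': 9.95, 'gripper_force': 58.98}
{'time': 5.15, 'q': [10.23, 20.49, -16.79, 111.99, 7.72, 48.48, -101.28], 'eef_pos': [553.75, -28.94, 133.78], 'eef_rot': [-179.96, -0.1, -0.6], 'wrist_force': [-4.22, 5.88, 8.78], 'opening': 9.79, 'gripper_force': 58.98}
```

View pics/g2.png

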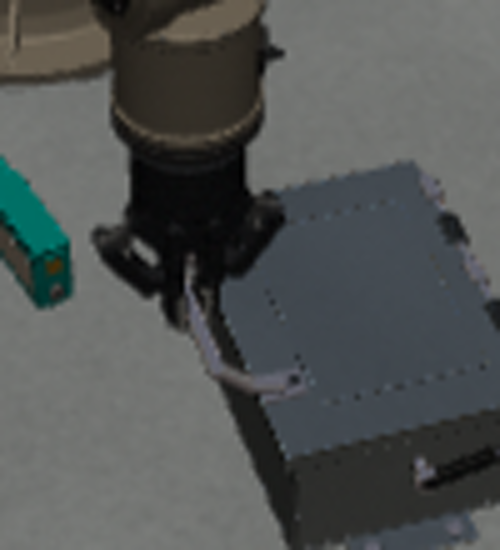

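Call:
arm_command --pt "0 0 0 0 -0.04 -0.22 8" --pt "0 0 0 0 -0.1 -0.44 8" --pt "0 0 0 0 -0.16 -0.65 8" --pt "0 0 0 0 -0.23 -0.86 8" --pt "0 0 0 0 -0.32 -1.06 8"

```text
time: 5.78
eef_pos: [553.8, -13.9, 186.3]
eef_rot: [180.0, -0.1, -0.7]
wrist_force: [6.2, 1.4, -7.0]
opening: 9.9
gripper_force: 58.4
```

Call:
arm_command --pt "0 0 0 0 -0.17 -0.33 8" --pt "0 0 0 0 -0.36 -0.65 8" --pt "0 0 0 0 -0.58 -0.94 8" --pt "0 0 0 0 -0.83 -1.22 8" --pt "0 0 0 0 -1.1 -1.48 8"

```text
time: 6.4
eef_pos: [554.4, 38.4, 261.2]
eef_rot: [179.8, -0.1, -0.8]
wrist_force: [1.2, -11.3, 4.8]
opening: 9.6
gripper_force: 58.5
```

Call:
arm_command --pt "0 0 0 0 -0.3 -0.23 8" --pt "0 0 0 0 -0.6 -0.43 8" --pt "0 0 0 0 -0.93 -0.6 8" --pt "0 0 0 0 -1.27 -0.76 8" --pt "0 0 0 0 -1.27 -0.76 8"

```text
time: 7.02
eef_pos: [555.3, 104.6, 300.3]
eef_rot: [179.9, -0.2, -0.6]
wrist_force: [-4.0, -8.5, 18.2]
opening: 9.5
gripper_force: 63.8
```

Call:
arm_command --pt "0 0 0 0 -0.35 -0.15 8" --pt "0 0 0 0 -0.71 -0.23 8" --pt "0 0 0 0 -1.08 -0.29 8" --pt "0 0 0 0 -1.45 -0.31 8" --pt "0 0 0 0 -1.82 -0.3 8"

```text
time: 7.65
eef_pos: [556.2, 196.6, 313.6]
eef_rot: [-180.0, -0.1, -0.7]
wrist_force: [9.4, 0.3, -6.8]
opening: 9.6
gripper_force: 62.7
```

Call:
arm_command --pt "0 0 0 0 -0.18 0.02 8" --pt "0 0 0 0 -0.36 0.04 8" --pt "0 0 0 0 -0.55 0.08 8" --pt "0 0 0 0 -0.73 0.12 8" --pt "0 0 0 0 -0.86 0.15 8"

```text
time: 8.28
eef_pos: [556.6, 239.2, 304.9]
eef_rot: [-180.0, -0.0, -0.7]
wrist_force: [5.5, 0.4, -1.6]
opening: 9.8
gripper_force: 64.7
```

Call:
arm_command --pt "0 0 0 0 -0.05 0.01 8" --pt "0 0 0 0 -0.05 0.01 30" --pt "0 0 0 0 -0.05 0.01 30" --pt "0 0 0 0 -0.05 -0.5 30" --pt "0 0 0 0 -0.05 -1.2 40"

```text
time: 8.9
eef_pos: [555.7, 240.7, 364.9]
eef_rot: [180.0, 0.1, -0.7]
wrist_force: [0.5, 0.2, 0.2]
opening: 40.3
gripper_force: 0.0
```

Run:
```python
from h import *
st();go([472,-228,160],[180,0,-37.2])
a=snap('scene');b=snap('top')
f=5;c=cv2.resize(a['color'][90:250,225:385],None,fx=3.6,fy=3.6,interpolation=cv2.INTER_CUBIC)
cv2.imwrite('pics/o.png',c[...,::-1])
```

```text
{'time': 8.9, 'q': [-9.08, 14.69, -25.3, 89.86, 6.36, 77.0, -125.76], 'eef_pos': [555.75, 240.67, 364.85], 'eef_rot': [179.96, 0.11, -0.67], 'wrist_force': [0.48, 0.22, 0.2], 'opening': 40.3, 'gripper_force': 0.0}
turn [0.01  0.012 4.567] shift [-1.558  9.389  4.107]
```

View pics/o.png

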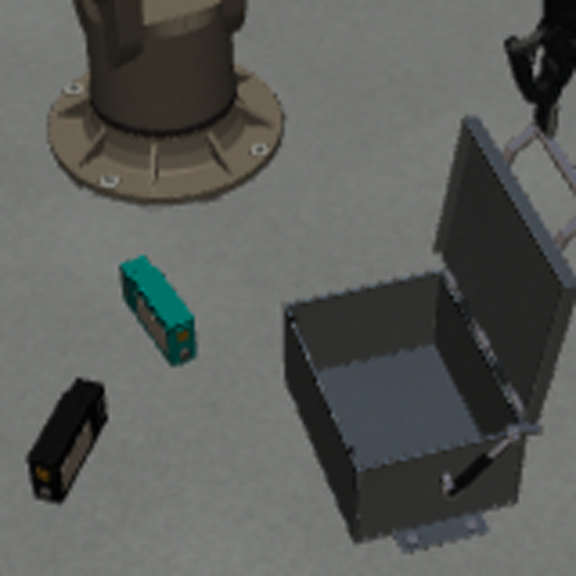

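Lid stands open with the gripper clear, and the bin is empty (interior around (400,400)). Now the cartridge.

Call:
arm_command --pt "0 0 0 -0.1 0.7 0 60" --pt "0 0 0 -0.3 1.8 0.2 60" --pt "0 0 0 -0.5 2.9 0.5 60" --pt "0 0 0 -0.7 4.0 0.9 60" --pt "0 0 0 -0.9 5.0 1.3 60"

```text
time: 9.62
eef_pos: [507.5, -10.5, 299.2]
eef_rot: [180.0, -0.0, -0.7]
wrist_force: [1.4, -0.2, -0.3]
opening: 59.7
gripper_force: 0.0
```

Call:
arm_command --pt "0 0 1.0 -0.1 0.9 0.5 60" --pt "0 0 2.0 -0.25 1.9 1.0 60" --pt "0 0 3.0 -0.4 2.9 1.6 60" --pt "0 0 4.0 -0.6 3.8 2.2 60" --pt "0 0 4.57 -0.66 4.39 2.8 60"

```text
time: 10.25
eef_pos: [471.7, -229.7, 158.8]
eef_rot: [180.0, 0.0, -37.5]
wrist_force: [1.0, -0.8, 0.7]
opening: 60.4
gripper_force: 0.0
```

Run:
```python
from h import *
st();a=snap('scene')
s=st();P=np.array([[472,-228,62],[472,-228,0],s['eef_pos']])
d=np.array([np.cos(np.radians(142.8)),np.sin(np.radians(142.8)),0]);e=np.array([-d[1],d[0],0])
Q=[[472,-228,z]+i*60*d+j*15*e for z in (62,0) for i in (1,-1) for j in (1,-1)]
A=proj(a,np.r_[P,Q]);f=6;u0,v0=200,130
c=cv2.resize(a['color'][v0:v0+100,u0:u0+100],None,fx=f,fy=f,interpolation=cv2.INTER_CUBIC)
for q in A: cv2.circle(c,tuple(int(round((x-o+.5)*f)) for x,o in zip(q,(u0,v0))),3,(255,0,0),-1)
cv2.imwrite('pics/c.png',c[...,::-1])
go([472,-228,27],[180,0,-37.2])
```

```text
{'time': 10.25, 'q': [22.45, 15.33, -4.13, 115.09, 1.46, 49.63, -110.03], 'eef_pos': [471.7, -229.67, 158.8], 'eef_rot': [179.97, 0.0, -37.55], 'wrist_force': [0.99, -0.84, 0.66], 'opening': 60.44, 'gripper_force': 0.0}
{'time': 10.3, 'q': [22.57, 15.63, -3.92, 115.21, 1.5, 49.44, -110.07], 'eef_pos': [469.53, -232.26, 155.27], 'eef_rot': [179.84, 0.2, -37.89], 'wrist_force': [-3.81, -2.87, -4.49], 'opening': 60.13, 'gripper_force': 0.0}
turn [ 0.019  0.025 -0.087] shift [-0.004 -0.105  2.565]
```

View pics/c.png

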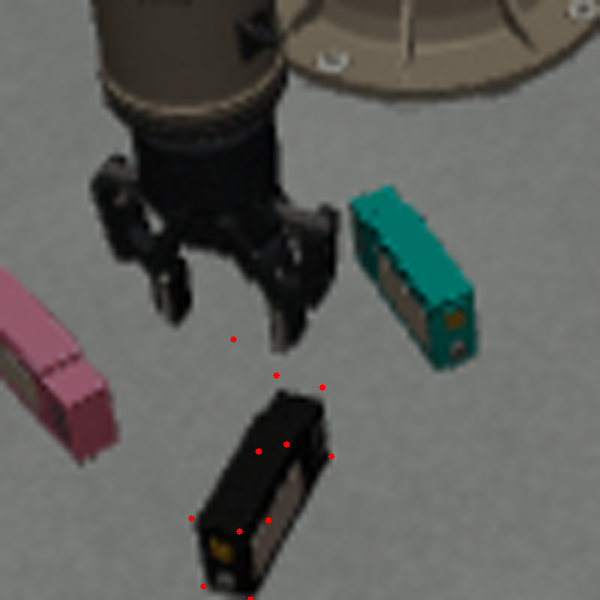

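Call:
arm_command --pt "0 0 0 0 -0.03 0.7 60" --pt "0 0 0 0 -0.03 1.5 60" --pt "0 0 0 0 -0.03 2.2 60" --pt "0 0 0 0 -0.03 2.62 60" --pt "0 0 0 0 -0.03 2.62 60"

```text
time: 10.92
eef_pos: [472.7, -225.7, 27.5]
eef_rot: [180.0, 0.2, -37.2]
wrist_force: [0.3, 0.5, 0.7]
opening: 59.7
gripper_force: 0.0
```

Call:
arm_command --pt "0 0 0 0 0 0 24" --pt "0 0 0 0 0 0 24" --pt "0 0 0 0 0 0 24" --pt "0 0 0 0 0 0 24" --pt "0 0 0 0 0 0 24"

```text
time: 11.55
eef_pos: [474.5, -226.6, 30.0]
eef_rot: [-180.0, -0.1, -37.2]
wrist_force: [-1.7, 1.2, 8.3]
opening: 29.2
gripper_force: 59.4
```

Call:
arm_command --pt "0 0 0 0 0 -0.5 24" --pt "0 0 0 0 0 -1.3 24" --pt "0 0 0 0 0 -2.2 24" --pt "0 0 0 0 0 -3.2 24" --pt "0 0 0 0 0 -3.8 24"

```text
time: 12.18
eef_pos: [474.3, -226.6, 222.0]
eef_rot: [-179.9, -0.2, -37.2]
wrist_force: [0.3, -0.1, -1.7]
opening: 29.4
gripper_force: 59.5
```

Run:
```python
from h import *
st();go([556,88,220],[180,0,-.6])
```

```text
{'time': 12.18, 'q': [22.34, 11.1, -4.35, 111.55, 1.0, 57.19, -109.69], 'eef_pos': [474.3, -226.6, 222.02], 'eef_rot': [-179.94, -0.18, -37.23], 'wrist_force': [0.27, -0.09, -1.75], 'opening': 29.36, 'gripper_force': 59.52}
turn [ 0.    -0.025 -4.578] shift [-2.506 -5.998  0.039]
```

Call:
arm_command --pt "0 0 -0.5 -0.3 -0.6 0 24" --pt "0 0 -1.3 -0.65 -1.5 0 24" --pt "0 0 -2.1 -1.05 -2.5 0 24" --pt "0 0 -3.0 -1.45 -3.5 0 24" --pt "0 0 -3.8 -1.85 -4.4 0 24"

```text
time: 12.8
eef_pos: [532.9, 7.8, 218.5]
eef_rot: [-180.0, 0.0, -6.5]
wrist_force: [1.0, -1.6, -0.7]
opening: 29.0
gripper_force: 59.5
```

Run:
```python
from h import *
st();go([556,88,220],[180,0,-.6])
```

```text
{'time': 12.8, 'q': [7.09, 12.88, -17.08, 110.11, 4.42, 57.66, -108.4], 'eef_pos': [532.9, 7.76, 218.53], 'eef_rot': [-179.98, 0.02, -6.45], 'wrist_force': [0.99, -1.57, -0.67], 'opening': 29.0, 'gripper_force': 59.47}
turn [-0.002  0.002 -0.732] shift [ 0.279 -1.647 -0.029]
```

Call:
arm_command --pt "0 0 -0.4 0.12 -0.8 0 24" --pt "0 0 -0.75 0.24 -1.4 0 24" --pt "0 0 -0.75 0.28 -1.65 0 24" --pt "0 0 -0.75 0.28 -1.65 0.3 24" --pt "0 0 -0.75 0.28 -1.65 0.8 24"

```text
time: 13.42
eef_pos: [556.9, 83.4, 177.9]
eef_rot: [180.0, -0.0, -0.9]
wrist_force: [1.4, -0.8, -2.3]
opening: 29.1
gripper_force: 59.5
```

Call:
arm_command --pt "0 0 0 0 0 0.7 24" --pt "0 0 0 0 0 1.4 24" --pt "0 0 0 0 0 2.1 24" --pt "0 0 0 0 0 2.6 24" --pt "0 0 0 0 0 2.75 24"

```text
time: 14.05
eef_pos: [555.4, 83.1, 39.2]
eef_rot: [179.9, 0.2, -0.9]
wrist_force: [-0.2, -1.1, -0.7]
opening: 29.5
gripper_force: 59.5
```

Call:
arm_command --pt "0 0 0 0 0 0.06 24" --pt "0 0 0 0 0 0.06 55" --pt "0 0 0 0 0 0.06 55" --pt "0 0 0 0 0 -0.3 55" --pt "0 0 0 0 0 -1.2 55"

```text
time: 14.68
eef_pos: [556.0, 84.9, 102.0]
eef_rot: [180.0, 0.1, -0.8]
wrist_force: [1.2, -0.3, 0.6]
opening: 55.1
gripper_force: 0.0
```

Call:
arm_command --pt "0 0 0 0 0 -1.0 40" --pt "0 0 0 0 0 -2.1 40" --pt "0 0 0 0 0 -3.2 40" --pt "0 0 0 0 0 -4.3 40" --pt "0 0 0 0 0 -5.3 40"

```text
time: 15.3
eef_pos: [556.3, 85.2, 370.4]
eef_rot: [-180.0, -0.1, -0.8]
wrist_force: [0.3, -0.8, 0.3]
opening: 40.0
gripper_force: 0.0
```

Run:
```python
from h import *
a=snap('scene')
cv2.imwrite('pics/p.png',cv2.resize(a['color'][90:250,225:385],None,fx=3.6,fy=3.6,interpolation=cv2.INTER_CUBIC)[...,::-1])
st();go([555.7,240.7,366],[180,0,-.6])
```

```text
{'time': 15.35, 'q': [2.59, 9.26, -20.48, 94.55, 3.4, 76.23, -109.22], 'eef_pos': [557.96, 85.76, 376.87], 'eef_rot': [-179.89, -0.55, -0.8], 'wrist_force': [0.45, 0.36, 6.96], 'opening': 39.78, 'gripper_force': 0.0}
turn [-0.013 -0.069 -0.025] shift [-0.09  -3.097  0.222]
```

View pics/p.png

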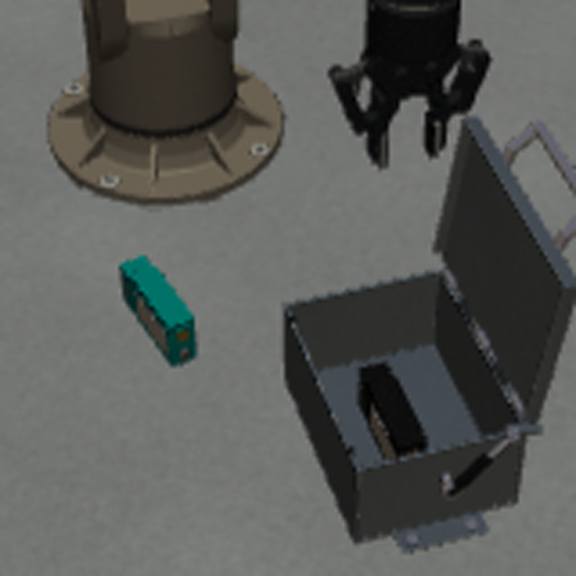

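The cartridge stands in the bin at (392,410), lengthwise. Now back to the bar.

Call:
arm_command --pt "0 0 0 0 -0.8 0.05 45" --pt "0 0 0 0 -1.8 0.1 45" --pt "0 0 0 0 -2.7 0.1 45" --pt "0 0 0 0 -3.12 0.1 45" --pt "0 0 0 0 -3.12 0.1 45"

```text
time: 15.98
eef_pos: [558.6, 242.3, 362.2]
eef_rot: [-180.0, -0.0, -0.7]
wrist_force: [0.6, -0.3, -0.0]
opening: 45.1
gripper_force: 0.0
```

Run:
```python
from h import *
st();go([555.7,241,304],[180,0,-.6])
```

```text
{'time': 15.98, 'q': [-9.12, 15.01, -25.34, 89.8, 6.53, 76.63, -125.9], 'eef_pos': [558.59, 242.25, 362.17], 'eef_rot': [-179.97, -0.02, -0.69], 'wrist_force': [0.6, -0.27, -0.02], 'opening': 45.1, 'gripper_force': 0.0}
turn [-0.004 -0.002 -0.011] shift [-0.058  0.026  1.163]
```

Call:
arm_command --pt "0 0 0 0 0.02 0.5 45" --pt "0 0 0 0 0.02 1.0 45" --pt "0 0 0 0 0.02 1.16 45" --pt "0 0 0 0 0.02 1.16 45" --pt "0 0 0 0 0.02 1.16 25"

```text
time: 16.6
eef_pos: [559.6, 239.9, 304.6]
eef_rot: [-180.0, -0.1, -0.8]
wrist_force: [-0.1, -0.0, -0.4]
opening: 28.1
gripper_force: 0.0
```

Call:
arm_command --pt "0 0 0 0 0 0 8" --pt "0 0 0 0 0 0 8" --pt "0 0 0 0 0 0 8" --pt "0 0 0 0 0 0 8" --pt "0 0 0 0 0 0 8"

```text
time: 17.23
eef_pos: [559.5, 240.8, 304.3]
eef_rot: [-179.9, -0.1, -0.8]
wrist_force: [1.5, 3.1, 5.9]
opening: 10.0
gripper_force: 58.7
```

Call:
arm_command --pt "0 0 0 0 0.25 -0.07 8" --pt "0 0 0 0 0.6 -0.14 8" --pt "0 0 0 0 0.95 -0.18 8" --pt "0 0 0 0 1.3 -0.19 8" --pt "0 0 0 0 1.65 -0.17 8"

```text
time: 17.85
eef_pos: [558.5, 157.2, 312.4]
eef_rot: [-179.9, -0.1, -0.8]
wrist_force: [7.7, 3.6, -5.1]
opening: 9.8
gripper_force: 60.5
```

Call:
arm_command --pt "0 0 0 0 0.37 0.04 8" --pt "0 0 0 0 0.73 0.12 8" --pt "0 0 0 0 1.08 0.24 8" --pt "0 0 0 0 1.42 0.39 8" --pt "0 0 0 0 1.75 0.57 8"

```text
time: 18.48
eef_pos: [557.3, 68.8, 283.4]
eef_rot: [180.0, -0.1, -0.8]
wrist_force: [11.1, 4.4, -5.0]
opening: 9.9
gripper_force: 59.0
```

Call:
arm_command --pt "0 0 0 0 0.31 0.2 8" --pt "0 0 0 0 0.6 0.43 8" --pt "0 0 0 0 0.87 0.69 8" --pt "0 0 0 0 1.12 0.97 8" --pt "0 0 0 0 1.34 1.26 8"

```text
time: 19.1
eef_pos: [556.2, 2.4, 219.8]
eef_rot: [-180.0, -0.1, -0.8]
wrist_force: [12.2, 6.3, -8.4]
opening: 9.7
gripper_force: 58.3
```

Call:
arm_command --pt "0 0 0 0 0.17 0.3 8" --pt "0 0 0 0 0.33 0.62 8" --pt "0 0 0 0 0.42 0.84 8" --pt "0 0 0 0 0.5 1.06 8" --pt "0 0 0 0 0.56 1.27 8"

```text
time: 19.73
eef_pos: [555.9, -25.6, 156.4]
eef_rot: [-180.0, -0.1, -0.8]
wrist_force: [8.3, 1.5, -2.3]
opening: 9.6
gripper_force: 58.5
```

Call:
arm_command --pt "0 0 0 0 0.03 0.12 8" --pt "0 0 0 0 0.05 0.24 8" --pt "0 0 0 0 0.06 0.34 8" --pt "0 0 0 0 0.07 0.42 8" --pt "0 0 0 0 0.07 0.45 8"

```text
time: 20.35
eef_pos: [558.5, -28.9, 138.0]
eef_rot: [180.0, -0.4, -0.8]
wrist_force: [-9.3, -2.1, 64.1]
opening: 9.5
gripper_force: 68.8
```

Call:
arm_command --pt "0 0 0 0 0 -0.05 8" --pt "0 0 0 0 0 -0.07 8" --pt "0 0 0 0 0 -0.07 8"

```text
time: 20.72
eef_pos: [558.2, -28.8, 138.9]
eef_rot: [-180.0, -0.4, -0.8]
wrist_force: [18.5, -1.2, -2.7]
opening: 9.3
gripper_force: 61.4
```

Run:
```python
from h import *
st();a=snap('scene')
cv2.imwrite('pics/z.png',cv2.resize(a['color'][130:250,265:385],None,fx=5,fy=5,interpolation=cv2.INTER_CUBIC)[...,::-1])
```

```text
{'time': 20.72, 'q': [10.32, 20.37, -16.93, 111.4, 7.75, 48.95, -101.5], 'eef_pos': [558.24, -28.83, 138.86], 'eef_rot': [-179.98, -0.36, -0.81], 'wrist_force': [18.5, -1.2, -2.69], 'opening': 9.26, 'gripper_force': 61.43}
```

View pics/z.png

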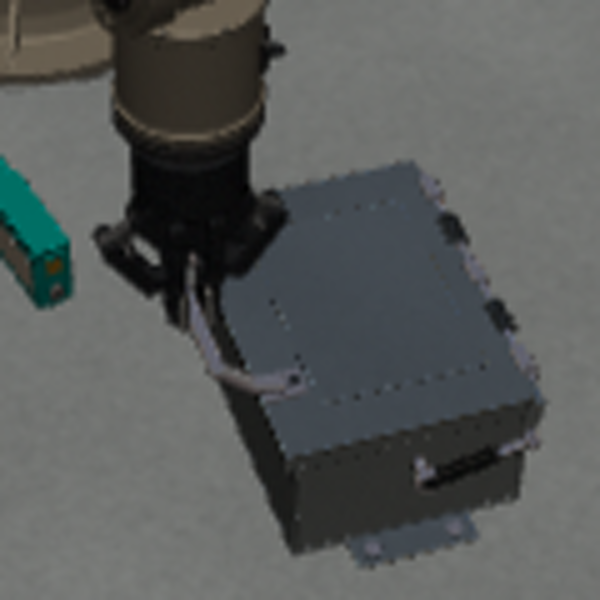

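The lid looks identical to its shut state at the start (front edge from (222,300) to (293,458)). I'll press it lightly to seat it, then release.

Call:
arm_command --pt "0 0 0 0 0 0.03 8" --pt "0 0 0 0 0 0.03 8"

```text
time: 21.02
eef_pos: [558.3, -28.9, 138.5]
eef_rot: [180.0, -0.4, -0.8]
wrist_force: [9.1, -1.0, 19.2]
opening: 9.4
gripper_force: 64.1
```

Call:
arm_command --pt "0 0 0 0 0 0 14" --pt "0 0 0 0 0 0 30" --pt "0 0 0 0 0 0 40" --pt "0 0 0 0 0 -0.3 40" --pt "0 0 0 0 0 -1.0 40"

```text
time: 21.65
eef_pos: [554.5, -28.5, 186.5]
eef_rot: [-180.0, 0.1, -0.8]
wrist_force: [-0.0, 0.3, 0.8]
opening: 39.9
gripper_force: 0.0
```

Call:
arm_command --pt "0 0 0 0 0 -0.6 40" --pt "0 0 0 0 0.4 -1.2 40" --pt "0 0 0 -0.3 1.2 -1.5 40" --pt "0 0 0 -0.5 2.0 -1.5 40" --pt "0 0 0 -0.5 2.0 -1.5 40"

```text
time: 22.28
eef_pos: [528.0, -131.3, 262.5]
eef_rot: [179.9, -0.0, -1.1]
wrist_force: [1.3, 0.1, 0.6]
opening: 40.1
gripper_force: 0.0
```

Run:
```python
from h import *
st();a=snap('scene')
cv2.imwrite('pics/f.png',a['color'][90:330,120:500][...,::-1].repeat(2,0).repeat(2,1))
```

```text
{'time': 22.28, 'q': [19.6, 11.28, -14.26, 106.09, 3.16, 62.96, -86.92], 'eef_pos': [527.98, -131.34, 262.49], 'eef_rot': [179.94, -0.04, -1.09], 'wrist_force': [1.28, 0.11, 0.58], 'opening': 40.1, 'gripper_force': 0.0}
```

View pics/f.png

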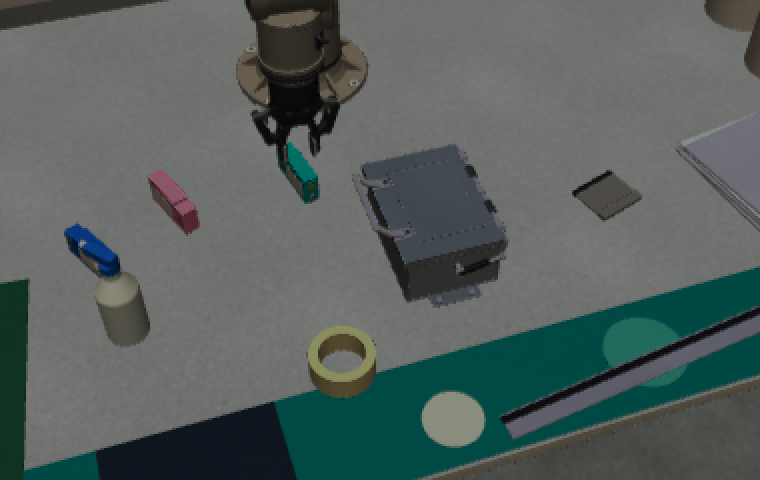

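The lid is shut at (430,205). The tape roll (342,360), squeegee (606,195) and spray bottle (122,305) have not moved, and the arm is clear.

```bash
python3 -c "
from h import *
print(env.sign_off())"
```

```text
the job is handed in; nothing more can be done
None
```

The black cartridge is in the bin, the lid was eased shut by its pull bar, the tape roll, squeegee and spray bottle were left alone, and I handed the job in just after 22 s on the robot's clock; no verdict came back.

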